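Find the loose bearing bolt on the printing press and hold its cap open

TASK

The press's hinge shaft runs in three capped bearings, and the bolt of one of them has worked loose. Tap the three bolts one after the other from left to right as seen from the robot, pushing each hand nut outward, towards the robot: the tight ones stay put, the loose one swings out of its slot. When all three are tried, lift the cap of the loose bearing about halfway, some 45 degrees or more, and finish while holding it open with the gripper, because it falls shut if let go; leave the other caps shut and the things lying around where they are.

Things in the scene. Friction and masses are not known exactly. Their poses are not given: they have to be found in the camera images.
- press: printing press, fixed: blue beam (150 deep, 760 wide, 30 mm high) carrying a steel shaft 25 mm thick, 75 mm above the table, in three bearings; behind it a bed and screen frame up to 75 mm high. Arms on the shaft at y = +-285 mm reach 104 mm, end plates at +-350 mm 93 mm. Origin on the table under the shaft's middle; y along the shaft to the robot's left, x away from the robot
- bearing_left: left bearing seen from the robot, near y = +160 mm of the press, fixed: blue base 34 mm wide on a foot 56 wide, 9 high, under an aluminium cap. Origin on the beam, 30 mm above the table, below the shaft; x square to the shaft, away from the robot, y along it. Heights here: closed cap 45 to 59 mm, its crown (x = -20 to 20) to 71, nut 61 to 101, stud end 108
- bolt_left: left swing bolt: steel stud with a black hand nut (30 mm across, 40 tall), in the slot at the robot's end of the cap. Origin at the nut's middle, 68 mm from its pivot (upright: x = -45, z = 82 in the bearing's frame); z up the stud. A fingertip fits over the cap's crown behind the nut. Tight bolts give under 2 degrees; the loose one yields below 1 N and past 20 degrees drops to its stop
- pivot_left (a joint): swing of the left bolt, rad: 0 upright in the slot, growing as it swings out towards the robot; stop at 1.25, its nut then up to 140 mm in front of the shaft
- cap_left: left cap, about 0.35 kg, 40 mm wide along the shaft (3 mm wider each side than the base), 13.5 thick at its ends. Origin: grip point in its slotted near end (closed: x = -35, z = 52 in the bearing's frame); with the bolt out, fingers closing along the shaft take it across its sides from above, with 43 mm of room below the origin. It may turn between the pads as it rises, so the gripper can stay upright
- hinge_left (a joint): opening of the left cap, rad: 0 closed, growing as the near end rises; stop at 1.2. The hinge pin runs along the shaft's direction, 87 mm in +x and 1 mm below the closed cap's origin. The cap always falls shut when let go and cannot open while its bolt stands in the slot
- bearing_middle: middle bearing seen from the robot, near y = 0 mm of the press, fixed: blue base 34 mm wide on a foot 56 wide, 9 high, under an aluminium cap. Origin on the beam, 30 mm above the table, below the shaft; x square to the shaft, away from the robot, y along it. Heights here: closed cap 45 to 59 mm, its crown (x = -20 to 20) to 71, nut 61 to 101, stud end 108
- bolt_middle: middle swing bolt: steel stud with a black hand nut (30 mm across, 40 tall), in the slot at the robot's end of the cap. Origin at the nut's middle, 68 mm from its pivot (upright: x = -45, z = 82 in the bearing's frame); z up the stud. A fingertip fits over the cap's crown behind the nut. Tight bolts give under 2 degrees; the loose one yields below 1 N and past 20 degrees drops to its stop
- pivot_middle (a joint): swing of the middle bolt, rad: 0 upright in the slot, growing as it swings out towards the robot; stop at 1.25, its nut then up to 140 mm in front of the shaft
- cap_middle: middle cap, about 0.35 kg, 40 mm wide along the shaft (3 mm wider each side than the base), 13.5 thick at its ends. Origin: grip point in its slotted near end (closed: x = -35, z = 52 in the bearing's frame); with the bolt out, fingers closing along the shaft take it across its sides from above, with 43 mm of room below the origin. It may turn between the pads as it rises, so the gripper can stay upright
- hinge_middle (a joint): opening of the middle cap, rad: 0 closed, growing as the near end rises; stop at 1.2. The hinge pin runs along the shaft's direction, 87 mm in +x and 1 mm below the closed cap's origin. The cap always falls shut when let go and cannot open while its bolt stands in the slot
- bearing_right: right bearing seen from the robot, near y = -160 mm of the press, fixed: blue base 34 mm wide on a foot 56 wide, 9 high, under an aluminium cap. Origin on the beam, 30 mm above the table, below the shaft; x square to the shaft, away from the robot, y along it. Heights here: closed cap 45 to 59 mm, its crown (x = -20 to 20) to 71, nut 61 to 101, stud end 108
- bolt_right: right swing bolt: steel stud with a black hand nut (30 mm across, 40 tall), in the slot at the robot's end of the cap. Origin at the nut's middle, 68 mm from its pivot (upright: x = -45, z = 82 in the bearing's frame); z up the stud. A fingertip fits over the cap's crown behind the nut. Tight bolts give under 2 degrees; the loose one yields below 1 N and past 20 degrees drops to its stop
- pivot_right (a joint): swing of the right bolt, rad: 0 upright in the slot, growing as it swings out towards the robot; stop at 1.25, its nut then up to 140 mm in front of the shaft
- cap_right: right cap, about 0.35 kg, 40 mm wide along the shaft (3 mm wider each side than the base), 13.5 thick at its ends. Origin: grip point in its slotted near end (closed: x = -35, z = 52 in the bearing's frame); with the bolt out, fingers closing along the shaft take it across its sides from above, with 43 mm of room below the origin. It may turn between the pads as it rises, so the gripper can stay upright
- hinge_right (a joint): opening of the right cap, rad: 0 closed, growing as the near end rises; stop at 1.2. The hinge pin runs along the shaft's direction, 87 mm in +x and 1 mm below the closed cap's origin. The cap always falls shut when let go and cannot open while its bolt stands in the slot
- tape_measure: tape measure in a yellow and black case, 62 x 36 x 58 mm, standing in front of the beam between the left and the middle bearing; origin at the centre of its underside; not part of the job
- grease_tin: small bare metal tin with a lid, 48 mm across, 45 mm tall, standing in front of the beam between the middle and the right bearing; origin at the centre of its underside; not part of the job
- tape_roll: roll of pale paper tape lying flat, 104 mm across, 25 mm tall; origin at the centre of its underside; not part of the job
- ink_jar: orange ink jar with a white lid, 84 mm across, 100 mm tall; origin at the centre of its underside; not part of the job
- ink_tub: white ink tub with a black lid, 100 mm across, 75 mm tall; origin at the centre of its underside; not part of the job
- spatula: ink spatula lying on the table, origin under its middle; not part of the job
- wrench: spanner lying on the table, origin under its middle; not part of the job

How it is judged:
By the outcome, as a careful person would: the job done as asked, in the order asked, and still so for the second after the job is handed in, while the arm keeps its last pose, push and grip.
It also fails if it takes over 54 s, if anything falls off the work surface, if the arm or the gripper's body presses on something with over 40 N, if the wrist force passes 120 N, or if a joint passes its speed limit or range.

ROBOT

A 7-joint arm with a two-finger parallel gripper is mounted at the origin on the work surface. World frame = base frame: x ahead of the robot, y to its left, z up, the work surface at z = 0. Lengths are in mm, angles in rad, forces in N, time in s.
With the tool pointing down it reaches from about 425 to 1025 mm from the base axis. Payload 9.4 kg.
Tool frame: the origin (TCP) lies at the very end of the fingers, on their centre line; the grasp point (between the pads) lies 19 mm behind it; x points along the fingers, z is the direction in which the jaws open and shut, and the axes are right-handed (so a half turn about x gives the same grasp; the last joint's range is limited). The gripper opens to 85 mm and grips with 20 to 120 N. Pads are 22 mm wide; open, the fingers measure 114 mm over their backs; the gripper's body (76 mm by 85 mm) begins 54 mm behind the grasp point. The pads swing forward as they close: fully open they stand 13 mm farther back than shut.
Start: joints at [-1.425, 0.599, -0.003, 1.599, 0.002, 0.943, -0.08], TCP at [160.202, 707.078, 210.875] pointing down, gripper open.
Joint ranges: [-2.57, 2.57], [-0.35, 1.97], [-1.29, 1.29], [0.11, 2.56], [-1.05, 4.19], [0.11, 1.86], [-2.63, 2.63]. Speed limits (rad/s): [2.22, 2.22, 3.01, 3.01, 3.14, 3.14, 3.14].

INTERFACE

Orientations are given as a 3x3 rotation matrix whose columns are the frame's x, y, z axes.
In Python, from rig import sense, optics, r, nets gives the robot as it stands. The module is installed in compiled form; this text tells all that it offers.
- The arm moves only by the shell command python3 -m inch 'ROWS' [FORCE]. ROWS is JSON, one flat list of numbers, 5 for each row, row after row: the shift along the tool's x, y, z in m, then the turn about the tool's x in rad, then the gripper command: -1 is fully open, 1 is shut, values between are in proportion. In form: [tx, ty, tz, twist, fingers, tx, ty, tz, twist, fingers, ...]. A call has exactly 10 rows; each row shifts and turns the commanded pose from where the row before left it, along the tool's axes as they then stand; what a row does not reach is not made up. A row lasts 1/12 s, in which the tool goes at most 41.7 mm and 7.16 degrees, less where a joint would pass 70% of its speed; a pose out of reach is approached as far as the arm can. A call with a gripper value outside its range is refused whole. The fingers move at their own pace and stop on an object; FORCE is the grip in N (left out, the last holds). Time passes only in rows, so rows that do not move let the fingers close, or fill a call up. It gives the time, the measured TCP pose, the force and the opening at its end, in the units of the state.
- sense(): the state, without advancing time (a new reading comes with each control period).
- optics.read_camera(name): name is "scene" or "top" or "wrist"; returns (picture, depth): 400x640x3 uint8, blue, green, red; 400x640 float32, mm along the optical axis (not along the pixel's ray), 0 where there is no reading.
- optics.get_calibration(name): a dict with "fx", "fy", "cx", "cy" (pixels), "k1" (the pictures are not rectified: a ray, as slopes to the right and down, at radius r is drawn at 1 + k1 r^2 times it, then the intrinsics apply), "world_to_cam" (4x4, takes a point from world to camera coordinates). Camera axes: x right, y down, z forward; pixel columns grow to the right and rows downward; lengths in mm; the calibration is good to about 2 mm. A picture is of the moment at which its call begins: read the wrist's pose just before it. get_calibration takes no time and is no camera call; for the wrist camera it gives the pose at the moment of the call.
- r.finish_job(): hands the job in, once; it reports no verdict.
Trained networks look in the newest picture that a camera, given by its name, has taken for a name from the list of things; names that differ only in an ending like _2 or _b are one class to them, and where a whole thing is asked for, a point or a joint stands for the part that bears it (a point fixed in the world has none). Each returns a list of dicts, best first, with "p" (0 to 1); they miss things now and then, are a little off and sometimes report something else, mostly with a low value. They report only what shows in the picture. A call takes as long as a camera call.
- nets.silhouettes(thing, camera): "mask" (400x640 bool, what is visible of it) and "extent" ([left, top, right, bottom] in pixels, round what is visible of it).
- nets.mark_of(thing, camera): "pixel" ([column, row] in pixels: a listed point, or the origin of a listed thing).
The state is a dict: "time_s": time; "joints": joint angles; "dq": joint speeds; "joint_efforts": joint torques, N m; "tcp_pos": TCP position; "orientation": TCP orientation; "force": force on the tool from outside, world axes, zero at the start; "ft_torque": the same for the moment, N m; "finger_gap": finger opening in mm.
Only numpy, scipy, OpenCV 4.12 (cv2) and the standard library are available. Lean on these libraries where they do the work, as an engineer would, in place of code of your own. Each camera call takes 0.05 s, during which the arm holds its last target. There are 200 camera calls.

## Working session

There is one attempt and no reset: what is moved stays moved. The work goes in short steps, Python scripts to look and compute and a shell command to move; the robot and the scene stay as the last step left them, time stands still between calls to the robot, and variables do not carry over. Pictures are saved under pics/ and viewed, on a budget of 10 in all, crops included, one or two more only if the job needs it, and the job is handed in when it is done.

```bash
mkdir -p pics; cat > h.py <<'E'
import numpy as np, cv2
from rig import sense, optics, r, nets
def ray(name,px):
    c=optics.get_calibration(name)
    K=np.array([[c["fx"],0,c["cx"]],[0,c["fy"],c["cy"]],[0,0,1.]])
    n=cv2.undistortPoints(np.array([[px]],float),K,np.array([c["k1"],0,0,0.]))[0,0]
    T=np.linalg.inv(np.array(c["world_to_cam"]))
    return T[:3,3],T[:3,:3]@np.array([n[0],n[1],1])
def at_z(name,px,z):
    o,d=ray(name,px); return o+d*(z-o[2])/d[2]
def at_depth(name,px,D):
    o,d=ray(name,px); v=D[int(round(px[1])),int(round(px[0]))]; return o+d*v
def tool(v): # world shift mm -> tool axes m
    return np.array(sense()["orientation"]).T@np.array(v)/1000
E
python3 - <<'E'
from h import *
s=sense(); print(s["tcp_pos"],np.round(s["orientation"],3).tolist(),s["force"],s["time_s"],s["finger_gap"])
for n in ["top","scene"]:
    p,D=optics.read_camera(n); cv2.imwrite(f"pics/{n}1.png",p)
    for t,z in [("bolt_left",112),("bolt_middle",112),("bolt_right",112),("cap_left",82),("cap_middle",82),("cap_right",82)]:
        for k in nets.mark_of(t,n)[:2]: print(n,t,round(k["p"],2),np.round(k["pixel"]),np.round(at_z(n,k["pixel"],z)),np.round(at_depth(n,k["pixel"],D)))
print(sense()["time_s"])
E
```

```text
[160.11983705 706.57749163 210.0252936 ] [[-0.0, -0.975, 0.221], [-0.002, 0.221, 0.975], [-1.0, -0.0, -0.002]] [ 0.52400674 -0.18469509 -0.45669129] 0.0 85.50929165592424
top bolt_left 0.38 [288. 181.] [539. 151. 112.] [536. 149. 137.]
top bolt_middle 0.51 [327. 184.] [520.  -8. 112.] [517.  -8. 141.]
top bolt_right 0.69 [290. 170.] [583. 143. 112.] [585. 144.  99.]
top bolt_right 0.58 [368. 182.] [ 526. -176.  112.] [ 524. -174.  133.]
top cap_left 0.48 [291. 181.] [543. 139.  82.] [536. 135. 134.]
top cap_middle 0.68 [328. 183.] [529. -12.  82.] [523. -12. 130.]
top cap_right 0.57 [369. 177.] [ 551. -183.   82.] [ 549. -181.   96.]
top cap_right 0.5 [369. 184.] [ 521. -183.   82.] [ 515. -178.  134.]
scene bolt_left 0.59 [355. 212.] [537. 152. 112.] [548. 150. 128.]
scene bolt_middle 0.73 [305. 235.] [614.  -7. 112.] [599.  -7.  87.]
scene bolt_middle 0.59 [306. 211.] [525.  -1. 112.] [535.  -1. 128.]
scene bolt_right 0.63 [350. 235.] [619. 127. 112.] [608. 130.  93.]
scene bolt_right 0.56 [255. 207.] [ 503. -162.  112.] [ 424. -177.   -7.]
scene cap_left 0.71 [355. 218.] [541. 154.  82.] [518. 159.  44.]
scene cap_left 0.43 [249. 231.] [ 573. -184.   82.] [ 580. -182.   94.]
scene cap_middle 0.54 [307. 217.] [531.   1.  82.] [536.   1.  91.]
scene cap_right 0.54 [248. 216.] [ 517. -189.   82.] [ 519. -188.   86.]
scene cap_right 0.15 [303. 210.] [502. -10.  82.] [530. -10. 125.]
0.7
```

View pics/top1.png

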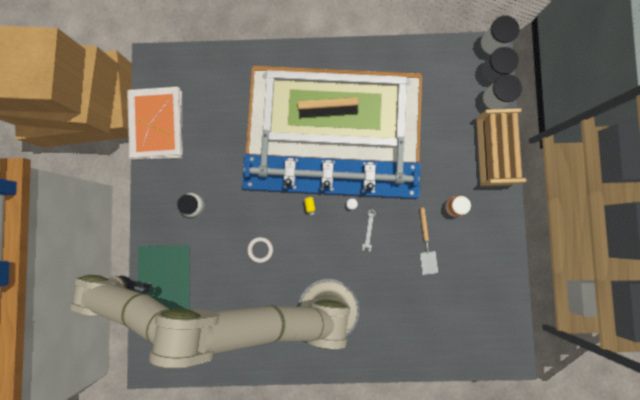

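View pics/scene1.png

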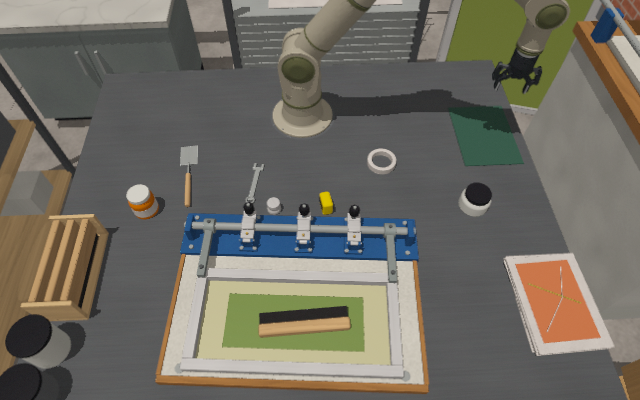

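The top and scene views show three bolts on the shaft at top px (288,181), (327,184) and (368,182), with the tape measure at (310,205) and the tin at (351,204) in front. The arm is clear at far left. Next I'll go to a close wrist view over the left bearing.

```bash
R="-0.0055,-0.021,-0.0237,0,1"; python3 -m inch '[-0.0055,-0.0212,-0.0237,0,1,-0.0055,-0.0212,-0.0237,0,1,-0.0055,-0.0212,-0.0237,0,1,-0.0055,-0.0212,-0.0237,0,1,-0.0055,-0.0212,-0.0237,0,1,-0.0055,-0.0212,-0.0237,0,1,-0.0055,-0.0212,-0.0237,0,1,-0.0055,-0.0212,-0.0237,0,1,-0.0055,-0.0212,-0.0237,0,1,-0.0055,-0.0212,-0.0237,0,1]' 20
python3 -m inch '[-0.0055,-0.0212,-0.0237,0,1,-0.0055,-0.0212,-0.0237,0,1,-0.0055,-0.0212,-0.0237,0,1,-0.0055,-0.0212,-0.0237,0,1,-0.0055,-0.0212,-0.0237,0,1,-0.0055,-0.0212,-0.0237,0,1,-0.0055,-0.0212,-0.0237,0,1,-0.0055,-0.0212,-0.0237,0,1,-0.0055,-0.0212,-0.0237,0,1,0,0,0,0,1]'
cat > look.py <<'E'
from h import *
import sys
s=sense(); print(s["tcp_pos"],np.round(s["orientation"],3).tolist())
p,D=optics.read_camera("wrist"); cv2.imwrite(f"pics/{sys.argv[1]}.png",p); np.save(f"pics/{sys.argv[1]}.npy",D)
c=optics.get_calibration("wrist"); np.savez("pics/cal_"+sys.argv[1],T=c["world_to_cam"],i=[c[k] for k in("fx","fy","cx","cy","k1")]); print(np.round(c["world_to_cam"],2).tolist(),c["fx"])
for t,z in [("bolt_left",112),("bolt_middle",112),("bolt_right",112),("cap_left",82),("cap_middle",82),("cap_right",82),("bearing_left",30),("bearing_middle",30),("bearing_right",30)]:
    for k in nets.mark_of(t,"wrist")[:2]: print(t,round(k["p"],2),np.round(k["pixel"]),np.round(at_z("wrist",k["pixel"],z)),np.round(at_depth("wrist",k["pixel"],D)))
E
python3 look.py w1
```

```text
time_s: 1.53
tcp_pos: [315.2, 427.7, 266.4]
orientation: [[0.0, -0.975, 0.221], [0.0, 0.221, 0.975], [-1.0, -0.0, 0.0]]
force: [1.2, 0.6, -0.6]
finger_gap: -0.1
time_s: 2.37
tcp_pos: [456.6, 173.3, 316.8]
orientation: [[0.003, -0.974, 0.228], [-0.001, 0.228, 0.974], [-1.0, -0.003, -0.0]]
force: [0.3, -0.4, 0.1]
finger_gap: -0.2
[456.5804952  173.3139257  316.79971655] [[0.003, -0.974, 0.228], [-0.001, 0.228, 0.974], [-1.0, -0.003, -0.0]]
[[0.23, 0.97, -0.0, -274.05], [0.94, -0.22, 0.28, -453.12], [0.27, -0.06, -0.96, 366.69], [0.0, 0.0, 0.0, 1.0]] 284.3926030058723
bolt_left 0.59 [314. 228.] [528. 151. 112.] [522. 153. 129.]
bolt_left 0.57 [257. 166.] [429. 100. 112.] [435.  85.  55.]
bolt_middle 0.74 [206. 243.] [516.   0. 112.] [512.   6. 123.]
bolt_right 0.66 [ 86. 263.] [ 507. -175.  112.] [ 503. -162.  125.]
cap_left 0.48 [319. 227.] [539. 159.  82.] [522. 163. 127.]
cap_middle 0.71 [211. 245.] [531.  -8.  82.] [516.  12. 121.]
cap_right 0.92 [105. 259.] [ 518. -174.   82.] [ 517. -171.   85.]
cap_right 0.54 [318. 228.] [540. 156.  82.] [522. 161. 128.]
bearing_left 0.93 [322. 235.] [575. 155.  30.] [443. 183. 340.]
bearing_middle 0.95 [231. 247.] [562.  -2.  30.] [547.  14.  67.]
bearing_right 0.68 [132. 263.] [ 554. -180.   30.] [ 547. -164.   49.]
```

View pics/w1.png

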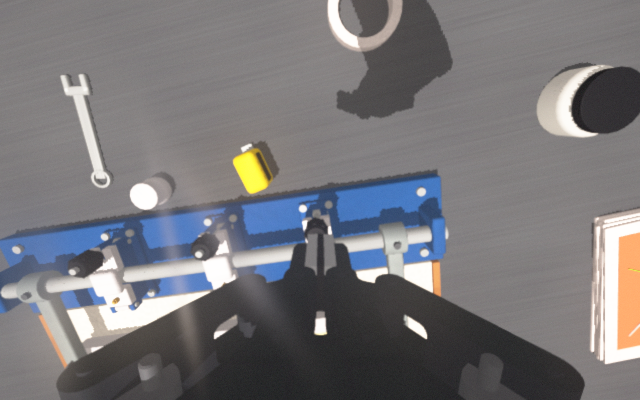

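Right, middle and left nuts show at px (88,262), (205,245) and (317,226). The beam's front edge runs from about (9,238) to (440,177), so I'll fit the yaw from it.

```bash
python3 - <<'E'
from h import *
im=cv2.imread("pics/w1.png").astype(int); D=np.load("pics/w1.npy")
blue=(im[...,0]>90)&(im[...,0]-im[...,2]>60)
P=[]
for u in range(20,430,6):
    v=np.flatnonzero(blue[:,u])
    if len(v): P.append(at_z("wrist",[u,v[0]],30)[:2])
P=np.array(P)
vx,vy,x0,y0=cv2.fitLine(P.astype(np.float32),cv2.DIST_HUBER,0,.01,.01).ravel()
print("yaw",-np.arctan(vx/vy)); 
for y in(150,0,-160): print("front edge x at",y,x0+(y-y0)*vx/vy)
# shaft & nut points from depth: cloud
c=optics.get_calibration("wrist")
T=np.linalg.inv(np.array(c["world_to_cam"]));K=np.array([[c["fx"],0,c["cx"]],[0,c["fy"],c["cy"]],[0,0,1.]])
uv=np.stack(np.meshgrid(np.arange(640),np.arange(400)),-1).reshape(-1,1,2).astype(float)
n=cv2.undistortPoints(uv,K,np.array([c["k1"],0,0,0.]))[:,0]
W=(np.c_[n,np.ones(len(n))]*D.reshape(-1,1))@T[:3,:3].T+T[:3,3]
ok=(D.ravel()>100)&(uv[:,0,1]<300)
for nm,y0 in(("L",152),("M",0),("R",-168)):
    for lo,hi in((105,150),(78,104),(25,33)):
        m=ok&(abs(W[:,1]-y0)<35)&(abs(W[:,0]-530)<70)&(W[:,2]>lo)&(W[:,2]<hi)&(uv[:,0,0]<310 if nm!="L" else True)
        if m.sum()>5: print(nm,lo,m.sum(),np.round(np.median(W[m],0)),np.round(np.percentile(W[m],[3,97],axis=0)).tolist())
m=ok&(W[:,2]>70)&(W[:,2]<92)&(uv[:,0,0]<280)
for y in(-215,-120,-80,60):
    q=m&(abs(W[:,1]-y)<6)
    if q.any(): i=np.flatnonzero(q); i=i[np.argsort(-W[i,2])[:8]]; print("shaft",y,np.round(W[i].mean(0),1))
E
```

```text
yaw -0.069364145
front edge x at 150 500.88687
front edge x at 0 490.46555
front edge x at -160 479.34946
L 105 308 [524. 158. 125.] [[517.0, 141.0, 107.0], [534.0, 171.0, 129.0]]
L 78 189 [530. 169.  86.] [[519.0, 135.0, 79.0], [571.0, 183.0, 103.0]]
L 25 587 [515. 143.  27.] [[503.0, 118.0, 25.0], [581.0, 186.0, 29.0]]
M 105 535 [518.   2. 126.] [[506.0, -14.0, 107.0], [533.0, 12.0, 135.0]]
M 78 1357 [561.   6.  93.] [[514.0, -24.0, 79.0], [595.0, 30.0, 101.0]]
M 25 570 [504.  24.  27.] [[491.0, -32.0, 26.0], [572.0, 34.0, 32.0]]
R 105 625 [ 506. -169.  125.] [[494.0, -184.0, 106.0], [521.0, -161.0, 134.0]]
R 78 1633 [ 548. -167.   87.] [[502.0, -196.0, 79.0], [586.0, -140.0, 100.0]]
R 25 824 [ 513. -148.   27.] [[480.0, -197.0, 25.0], [597.0, -134.0, 32.0]]
shaft -215 [ 550.7 -215.8   85.1]
shaft -120 [ 556.6 -120.4   84.9]
shaft -80 [560.1 -80.6  85.1]
shaft 60 [569.8  57.9  84.9]
```

```bash
python3 -m inch '[0,0,0,-0.04,1,0,0,0,-0.04,1,0,0,0,-0.04,1,0,0,0,-0.04,1,0,-0.0194,-0.002,0,1,0,-0.0194,-0.002,0,1,0,-0.0194,-0.002,0,1,0,-0.0194,-0.002,0,1,0,-0.0194,-0.002,0,1,0,-0.0194,-0.002,0,1]'
python3 -m inch '[0.021,0,0,0,1,0.021,0,0,0,1,0.021,0,0,0,1,0.021,0,0,0,1,0.021,0,0,0,1,0.021,0,0,0,1,0.021,0,0,0,1,0.01,0,0,0,1,0,0,0,0,1,0,0,0,0,1]'
python3 look.py w2
```

```text
time_s: 3.7
tcp_pos: [569.7, 159.9, 315.2]
orientation: [[-0.0, -0.998, 0.062], [-0.0, 0.062, 0.998], [-1.0, 0.0, -0.0]]
force: [0.3, 0.8, 0.7]
finger_gap: -0.1
time_s: 4.53
tcp_pos: [569.0, 159.8, 158.4]
orientation: [[-0.001, -0.998, 0.062], [-0.0, 0.062, 0.998], [-1.0, 0.001, -0.0]]
force: [1.0, 0.7, 0.1]
finger_gap: -0.1
[569.01835703 159.7877104  158.43965238] [[-0.001, -0.998, 0.062], [-0.0, 0.062, 0.998], [-1.0, 0.001, -0.0]]
[[0.06, 1.0, -0.0, -194.81], [0.96, -0.06, 0.28, -558.13], [0.28, -0.02, -0.96, 173.36], [0.0, 0.0, 0.0, 1.0]] 284.3926030058723
bolt_left 0.58 [303. 171.] [538. 149. 112.] [534. 150. 134.]
bolt_middle 0.83 [ 86. 167.] [525. -12. 112.] [523.   3. 130.]
cap_middle 0.56 [115. 176.] [538. -14.  82.] [534.   3. 105.]
cap_right 0.26 [51. 79.] [459. -43.  82.] [448. -95.  22.]
bearing_left 0.68 [312. 198.] [582. 150.  30.] [563. 153.  96.]
bearing_left 0.24 [ 87. 163.] [531. -78.  30.] [520.   3. 127.]
bearing_middle 0.71 [158. 194.] [568. -12.  30.] [561.   5.  58.]
bearing_middle 0.28 [225.  71.] [453.  77.  30.] [457.  83.  53.]
bearing_right 0.17 [156. 196.] [570. -15.  30.] [559.  11.  72.]
```

View pics/w2.png

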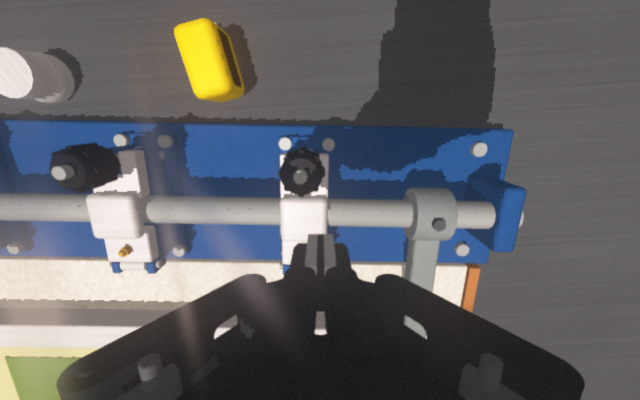

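Left nut is at px (302,172) and stays upright. The finger sits behind it, about 10 mm too far left, so I'll correct that and descend.

```bash
python3 -m inch '[0,-0.002,-0.005,0,1,0,-0.002,-0.005,0,1,0.01,0,0,0,1,0.01,0,0,0,1,0.01,0,0,0,1,0.01,0,0,0,1,0.004,0,0,0,1,0,0.002,0,0,1,0,0.002,0,0,1,0,0,0,0,1]'
python3 -m inch '[0,0.002,0,0,1,0,0.002,0,0,1,0,0.001,0,0,1,0,0.001,0,0,1,0,0.001,0,0,1,0,0.001,0,0,1,0,0,0,0,1,0,0,0,0,1,0,0,0,0,1,0,0,0,0,1]'
```

```text
time_s: 5.87
tcp_pos: [568.0, 149.8, 114.5]
orientation: [[-0.0, -0.998, 0.063], [0.0, 0.063, 0.998], [-1.0, 0.0, -0.0]]
force: [0.7, 0.3, -0.4]
finger_gap: 0.1
time_s: 6.7
tcp_pos: [560.5, 150.1, 114.4]
orientation: [[0.0, -0.998, 0.063], [-0.0, 0.063, 0.998], [-1.0, -0.0, -0.0]]
force: [-0.2, -0.8, -0.6]
finger_gap: -0.2
```

```bash
python3 -m inch '[0,0.001,0,0,1,0,0.001,0,0,1,0,0.001,0,0,1,0,0.001,0,0,1,0,0.001,0,0,1,0,0.001,0,0,1,0,0.001,0,0,1,0,0,0,0,1,0,0,0,0,1,0,0,0,0,1]'
```

```text
time_s: 7.53
tcp_pos: [553.4, 150.6, 114.4]
orientation: [[0.0, -0.998, 0.063], [0.0, 0.063, 0.998], [-1.0, -0.0, 0.0]]
force: [0.3, 0.0, -0.2]
finger_gap: -0.1
```

```bash
python3 -m inch '[0,0.001,0,0,1,0,0.001,0,0,1,0,0.001,0,0,1,0,0.001,0,0,1,0,0.001,0,0,1,0,0.001,0,0,1,0,0,0,0,1,0,0,0,0,1,0,0,0,0,1,0,0,0,0,1]'
```

```text
time_s: 8.37
tcp_pos: [547.4, 151.0, 114.4]
orientation: [[0.0, -0.998, 0.063], [-0.0, 0.063, 0.998], [-1.0, -0.0, -0.0]]
force: [0.0, 0.4, -0.4]
finger_gap: 0.2
```

```bash
python3 look.py w3
```

```text
[547.4350536  150.97064957 114.40711436] [[0.0, -0.998, 0.063], [-0.0, 0.063, 0.998], [-1.0, -0.0, -0.0]]
[[0.06, 1.0, -0.0, -184.61], [0.96, -0.06, 0.28, -525.16], [0.28, -0.02, -0.96, 136.72], [0.0, 0.0, 0.0, 1.0]] 284.3926030058723
bolt_left 0.68 [313. 216.] [536. 147. 112.] [530. 148. 129.]
bolt_middle 0.61 [ 58. 212.] [523.  -7. 112.] [520.   5. 125.]
cap_middle 0.59 [ 96. 214.] [535. -11.  82.] [537. -15.  77.]
bearing_left 0.87 [321. 230.] [579. 150.  30.] [536. 152. 135.]
bearing_middle 0.74 [148. 232.] [571. -12.  30.] [561.   5.  55.]
bearing_middle 0.39 [218.  86.] [449.  74.  30.] [452.  83.  55.]
```

View pics/w3.png

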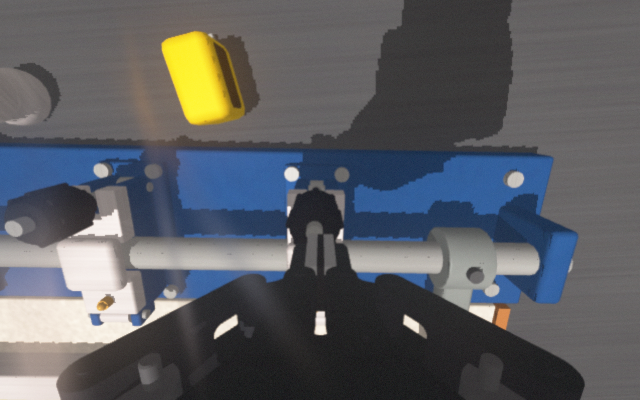

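Left nut at px (315,213), still upright with the finger just behind it. I'll keep pushing in small steps.

```bash
python3 -m inch '[0,0.001,0,0,1,0,0.001,0,0,1,0,0.001,0,0,1,0,0.001,0,0,1,0,0,0,0,1,0,0,0,0,1,0,0,0,0,1,0,0,0,0,1,0,0,0,0,1,0,0,0,0,1]'
```

```text
time_s: 9.7
tcp_pos: [543.5, 151.2, 114.4]
orientation: [[0.0, -0.998, 0.063], [-0.0, 0.063, 0.998], [-1.0, -0.0, 0.0]]
force: [0.2, 0.0, -0.6]
finger_gap: 0.0
```

```bash
python3 -m inch '[0,0.001,0,0,1,0,0.001,0,0,1,0,0.001,0,0,1,0,0.001,0,0,1,0,0.001,0,0,1,0,0,0,0,1,0,0,0,0,1,0,0,0,0,1,0,0,0,0,1,0,0,0,0,1]'
python3 - <<'E'
from h import *
print(sense()["ft_torque"],sense()["force"])
for t in("bolt_left",):
    p,D=optics.read_camera("wrist"); cv2.imwrite("pics/w4.png",p[120:300,200:440])
    for k in nets.mark_of(t,"wrist")[:1]: print(k["pixel"],at_z("wrist",k["pixel"],112))
E
```

```text
time_s: 10.53
tcp_pos: [538.5, 151.5, 114.4]
orientation: [[0.0, -0.998, 0.063], [0.0, 0.063, 0.998], [-1.0, -0.0, 0.0]]
force: [-0.5, -0.4, -0.5]
finger_gap: -0.0
[0.00500649 0.00076886 0.06098022] [-0.47657137 -0.44859918 -0.52932362]
[313.8, 229.6] [535.82686594 147.49210106 112.        ]
```

View pics/w4.png

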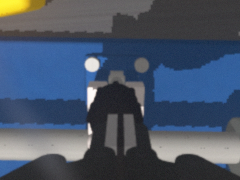

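```bash
python3 - <<'E'
from h import *
c=optics.get_calibration("wrist"); T=np.array(c["world_to_cam"])
K=np.array([[c["fx"],0,c["cx"]],[0,c["fy"],c["cy"]],[0,0,1.]])
print("cam",np.linalg.inv(T)[:3,3])
for P in([531,149,138],[531,149,131],[516,150,131],[546,148,131],[516,150,91],[531,149,91],[538,151,114],[538,151,140],[527,151,114],[499,152,110]):
    print(P,cv2.projectPoints(np.array([P],float),cv2.Rodrigues(T[:3,:3])[0],T[:3,3],K,np.array([c["k1"],0,0,0.]))[0].ravel().round())
p,D=optics.read_camera("wrist")
big=cv2.resize(p[150:290,230:410],None,fx=4,fy=4,interpolation=cv2.INTER_CUBIC); cv2.imwrite("pics/w5.png",np.clip(big*1.8,0,255))
for u in(300,314,328):
    for v in range(192,262,5): print(u,v,np.round(at_depth("wrist",[u,v],D)) if D[v,u]>0 else None)
E
```

```text
cam [468.55372999 155.78835263 276.42207188]
[531, 149, 138] [315. 240.]
[531, 149, 131] [315. 234.]
[516, 150, 131] [315. 209.]
[546, 148, 131] [315. 259.]
[516, 150, 91] [316. 190.]
[531, 149, 91] [316. 211.]
[538, 151, 114] [320. 234.]
[538, 151, 140] [320. 253.]
[527, 151, 114] [319. 217.]
[499, 152, 110] [317. 170.]
300 192 [527. 136.  52.]
300 197 [527. 136.  66.]
300 202 [528. 137.  78.]
300 207 [523. 139. 103.]
300 212 [524. 140. 111.]
300 217 [525. 140. 119.]
300 222 [525. 141. 126.]
300 227 [527. 141. 128.]
300 232 [530. 141. 130.]
300 237 [533. 140. 130.]
300 242 [536. 140. 130.]
300 247 [532. 141. 144.]
300 252 [531. 142. 150.]
300 257 [532. 142. 155.]
314 192 [529. 147.  45.]
314 197 [533. 146.  49.]
314 202 [521. 148. 103.]
314 207 [520. 149. 115.]
314 212 [521. 149. 123.]
314 217 [523. 149. 126.]
314 222 [524. 149. 129.]
314 227 [527. 149. 130.]
314 232 [530. 148. 129.]
314 237 [527. 149. 142.]
314 242 [528. 149. 148.]
314 247 [528. 149. 154.]
314 252 [528. 149. 157.]
314 257 [528. 149. 163.]
328 192 [529. 158.  50.]
328 197 [529. 158.  64.]
328 202 [529. 158.  77.]
328 207 [525. 157. 100.]
328 212 [525. 157. 112.]
328 217 [525. 157. 121.]
328 222 [526. 157. 125.]
328 227 [528. 156. 129.]
328 232 [530. 156. 131.]
328 237 [528. 156. 143.]
328 242 [528. 156. 148.]
328 247 [528. 156. 153.]
328 252 [528. 156. 158.]
328 257 [528. 155. 163.][ WARN:0@0.468] global loadsave.cpp:1063 imwrite_ Unsupported depth image for selected encoder is fallbacked to CV_8U.
```

View pics/w5.png

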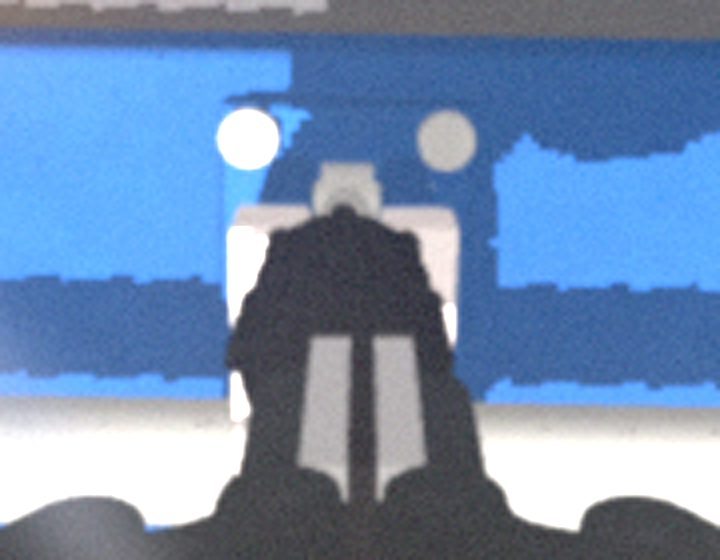

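```bash
python3 - <<'E'
from h import *
tcp=np.array([569.0,159.8,158.4])
z=np.load("pics/cal_w2.npz");T=np.linalg.inv(z["T"]);fx,fy,cx,cy,k=z["i"];D=np.load("pics/w2.npy")
K=np.array([[fx,0,cx],[0,fy,cy],[0,0,1.]])
for u in(312,320,328):
  for v in range(226,275,4):
    n=cv2.undistortPoints(np.array([[[u,v]]],float),K,np.array([k,0,0,0.]))[0,0]
    P=T[:3,:3]@np.array([n[0],n[1],1])*D[v,u]+T[:3,3]; print(u,v,round(float(D[v,u])),np.round(P-tcp))
E
```

```text
312 226 236 [ 18.  -8. -58.]
312 230 237 [ 21.  -8. -57.]
312 234 239 [ 25.  -9. -58.]
312 238 144 [-11.  -4.  30.]
312 242 140 [-10.  -4.  34.]
312 246 136 [-10.  -3.  38.]
312 250 132 [-10.  -3.  43.]
312 254 128 [-10.  -3.  47.]
312 258 125 [-10.  -3.  50.]
312 262 121 [-10.  -3.  54.]
312 266 118 [-10.  -3.  57.]
312 270 113 [-11.  -3.  62.]
312 274 110 [-11.  -3.  65.]
320 226 236 [ 18.  -1. -57.]
320 230 238 [ 22.  -2. -59.]
320 234 237 [ 25.  -2. -57.]
320 238 144 [-10.   0.  30.]
320 242 141 [-10.   0.  34.]
320 246 137 [-10.   0.  38.]
320 250 132 [-10.   0.  43.]
320 254 128 [-10.   0.  47.]
320 258 124 [-10.   0.  51.]
320 262 121 [-10.   0.  54.]
320 266 118 [-10.   0.  57.]
320 270 118 [-8.  0. 58.]
320 274 118 [-7.  0. 58.]
328 226 304 [  44.    5. -121.]
328 230 304 [  48.    5. -120.]
328 234 305 [  52.    5. -119.]
328 238 146 [-9.  5. 28.]
328 242 141 [-10.   4.  34.]
328 246 137 [-9.  4. 38.]
328 250 131 [-10.   4.  43.]
328 254 128 [-10.   4.  47.]
328 258 124 [-10.   4.  51.]
328 262 120 [-10.   4.  55.]
328 266 119 [-9.  4. 56.]
328 270 112 [-11.   4.  63.]
328 274 110 [-11.   4.  65.]
```

The camera puts the fingertip about 27 mm above the reported TCP. That explains why the finger passed over the nut without any contact. I'll go back behind the nut and descend further, watching the force.

```bash
python3 -m inch '[0,-0.01,0,0,1,0,-0.01,0,0,1,0,-0.011,-0.001,0,1,0,0,-0.001,0,1,0.004,0,0,0,1,0.004,0,0,0,1,0.004,0,0,0,1,0,0,0,0,1,0,0,0,0,1,0,0,0,0,1]'
python3 -m inch '[0.004,0,0,0,1,0.004,0,0,0,1,0.004,0,0,0,1,0,0,0,0,1,0,0,0,0,1,0,0,0,0,1,0,0,0,0,1,0,0,0,0,1,0,0,0,0,1,0,0,0,0,1]'
python3 - <<'E'
from h import *
s=sense();p,D=optics.read_camera("wrist")
for v in(236,240,244,250,256): print(v,np.round(at_depth("wrist",[320,v],D)-s["tcp_pos"]))
print(s["force"],s["tcp_pos"]); cv2.imwrite("pics/w6.png",cv2.resize(p[150:290,230:410],None,fx=4,fy=4))
p,D=optics.read_camera("scene"); cv2.imwrite("pics/s6.png",cv2.resize(p[150:270,230:420],None,fx=4,fy=4,interpolation=2))
E
```

```text
time_s: 11.52
tcp_pos: [569.0, 147.7, 102.3]
orientation: [[-0.0, -0.998, 0.063], [-0.0, 0.063, 0.998], [-1.0, 0.0, -0.0]]
force: [-1.2, -0.2, 0.7]
finger_gap: -0.2
time_s: 12.35
tcp_pos: [569.3, 147.6, 90.5]
orientation: [[0.0, -0.998, 0.063], [0.0, 0.063, 0.998], [-1.0, -0.0, 0.0]]
force: [0.3, 0.5, 0.4]
finger_gap: -0.2
236 [-11.   0.  26.]
240 [-11.   0.  32.]
244 [-11.   0.  36.]
250 [-10.   0.  42.]
256 [-10.   0.  47.]
[0.32341226 0.47066294 0.3607493 ] [569.32181466 147.62322503  90.54364929]
```

View pics/s6.png

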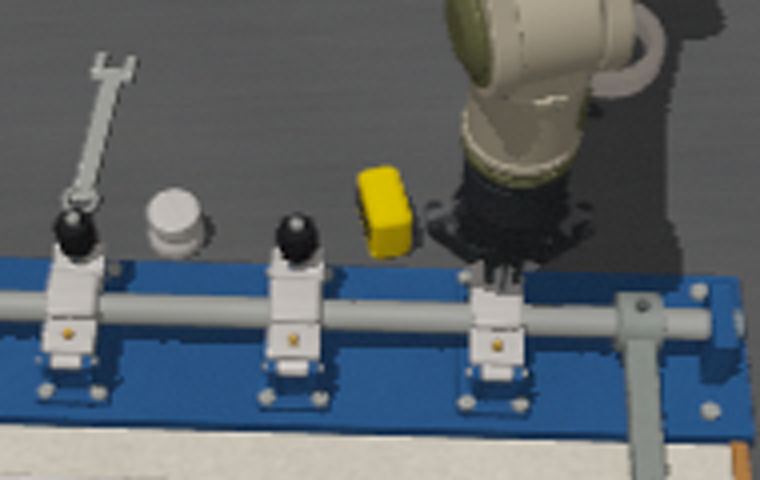

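At TCP z = 90, below the crown's 101, there is still no force. That confirms the fingertip is really about 26 mm above the reported TCP. I'll lower another 6 mm and push.

```bash
python3 -m inch '[0.003,0,0,0,1,0.003,0,0,0,1,0,0.002,0,0,1,0,0.002,0,0,1,0,0.002,0,0,1,0,0.001,0,0,1,0,0.001,0,0,1,0,0.001,0,0,1,0,0,0,0,1,0,0,0,0,1]'
```

```text
time_s: 13.28
tcp_pos: [560.2, 148.2, 84.5]
orientation: [[0.0, -0.998, 0.063], [0.0, 0.063, 0.998], [-1.0, -0.0, 0.0]]
force: [1.6, 1.2, -0.0]
finger_gap: 0.1
```

```bash
python3 -m inch '[0,0.001,0,0,1,0,0.001,0,0,1,0,0.001,0,0,1,0,0.001,0,0,1,0,0,0,0,1,0,0,0,0,1,0,0,0,0,1,0,0,0,0,1,0,0,0,0,1,0,0,0,0,1]'
```

```text
time_s: 14.12
tcp_pos: [556.3, 148.4, 84.4]
orientation: [[0.0, -0.998, 0.063], [-0.0, 0.063, 0.998], [-1.0, -0.0, -0.0]]
force: [0.2, -0.6, -0.1]
finger_gap: 0.3
```

```bash
python3 -m inch '[0,0.001,0,0,1,0,0.001,0,0,1,0,0.001,0,0,1,0,0.001,0,0,1,0,0.001,0,0,1,0,0,0,0,1,0,0,0,0,1,0,0,0,0,1,0,0,0,0,1,0,0,0,0,1]'
python3 - <<'E'
from h import *
s=sense();p,D=optics.read_camera("wrist")
for u in (302,314):
  for v in range(205,262,5): print(u,v,np.round(at_depth("wrist",[u,v],D)))
E
```

```text
time_s: 14.95
tcp_pos: [551.3, 148.7, 84.4]
orientation: [[0.0, -0.998, 0.063], [-0.0, 0.063, 0.998], [-1.0, -0.0, 0.0]]
force: [-0.6, -0.3, 0.2]
finger_gap: 0.4
302 205 [518. 143. 127.]
302 210 [520. 142. 128.]
302 215 [481. 153. 246.]
302 220 [525. 142. 129.]
302 225 [527. 142. 128.]
302 230 [546. 138.  88.]
302 235 [549. 138.  88.]
302 240 [553. 137.  88.]
302 245 [544. 140. 113.]
302 250 [544. 140. 119.]
302 255 [545. 140. 123.]
302 260 [544. 141. 129.]
314 205 [516. 148. 134.]
314 210 [521. 148. 128.]
314 215 [522. 148. 129.]
314 220 [525. 147. 129.]
314 225 [527. 147. 130.]
314 230 [530. 147. 127.]
314 235 [541. 146. 109.]
314 240 [541. 146. 114.]
314 245 [541. 146. 121.]
314 250 [541. 146. 126.]
314 255 [540. 146. 132.]
314 260 [541. 146. 135.]
```

```bash
python3 -m inch '[0,0.001,0,0,1,0,0.001,0,0,1,0,0.001,0,0,1,0,0.001,0,0,1,0,0.001,0,0,1,0,0,0,0,1,0,0,0,0,1,0,0,0,0,1,0,0,0,0,1,0,0,0,0,1]'
python3 - <<'E'
from h import *
s=sense();p,D=optics.read_camera("wrist")
cv2.imwrite("pics/w7.png",cv2.convertScaleAbs(cv2.resize(p[110:290,200:440],None,fx=3,fy=3),alpha=1.5))
for u in (302,314):
  for v in range(165,242,5): print(u,v,np.round(at_depth("wrist",[u,v],D)))
E
```

```text
time_s: 15.83
tcp_pos: [546.4, 149.1, 84.4]
orientation: [[0.0, -0.998, 0.063], [-0.0, 0.063, 0.998], [-1.0, -0.0, 0.0]]
force: [-0.1, 0.7, 0.2]
finger_gap: 0.3
302 165 [512. 137.  29.]
302 170 [515. 137.  29.]
302 175 [518. 137.  38.]
302 180 [521. 137.  38.]
302 185 [525. 136.  38.]
302 190 [527. 137.  46.]
302 195 [527. 138.  59.]
302 200 [527. 138.  72.]
302 205 [528. 139.  80.]
302 210 [528. 139.  88.]
302 215 [532. 139.  87.]
302 220 [535. 139.  87.]
302 225 [538. 138.  87.]
302 230 [541. 138.  88.]
302 235 [545. 138.  87.]
302 240 [548. 138.  88.]
314 165 [508. 147.  57.]
314 170 [511. 147.  55.]
314 175 [515. 147.  54.]
314 180 [519. 146.  53.]
314 185 [522. 146.  52.]
314 190 [526. 146.  51.]
314 195 [530. 145.  49.]
314 200 [534. 145.  49.]
314 205 [537. 145.  51.]
314 210 [542. 145.  49.]
314 215 [550. 144.  38.]
314 220 [552. 144.  43.]
314 225 [552. 144.  53.]
314 230 [552. 144.  62.]
314 235 [536. 146. 109.]
314 240 [535. 146. 116.]
```

View pics/w7.png

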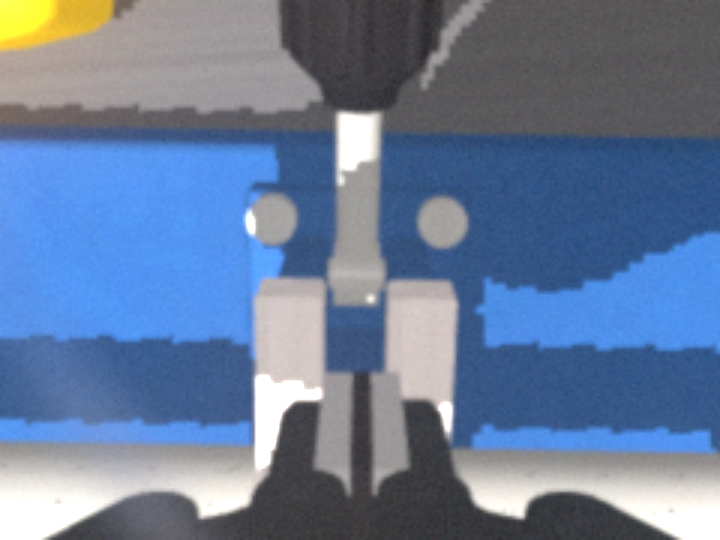

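The left bolt is loose: px (360,50) in the crop shows its nut swung out towards the robot, and the slot is empty. Next, the middle bolt.

```bash
python3 -m inch '[-0.005,-0.012,0,0,1,-0.005,-0.012,0,0,1,0,0,-0.03,0,1,0,0,-0.03,0,1,0,0,-0.03,0,1,0,0,-0.03,0,1,0,0,-0.03,0,1,0.005,0,0,0,1,0.005,0,0,0,1,0,0,0,0,1]'
python3 - <<'E'
from h import *
s=sense();p,D=optics.read_camera("wrist"); print(s["tcp_pos"])
for k in nets.mark_of("bolt_middle","wrist")[:2]: print(k["p"],np.round(k["pixel"]),at_z("wrist",k["pixel"],112))
q=nets.silhouettes("bolt_middle","wrist")[0]; print(q["p"],q["extent"])
m=q["mask"]; ys,xs=np.nonzero(m&(D>0)); P=np.array([at_depth("wrist",[x,y],D) for x,y in zip(xs[::7],ys[::7])]); P=P[(P[:,2]>118)&(P[:,2]<132)]; print(len(P),np.percentile(P,[5,50,95],axis=0).round())
E
```

```text
time_s: 16.72
tcp_pos: [560.5, -1.8, 83.6]
orientation: [[-0.001, -0.998, 0.063], [0.0, 0.063, 0.998], [-1.0, 0.001, 0.0]]
force: [0.5, -0.0, -0.7]
finger_gap: -0.1
[560.49202337  -1.75709978  83.56145948]
0.84 [302. 187.] [523.20994708  -7.58751297 112.        ]
0.65 [262.4, 152.2, 338.7, 232.8]
479 [[511. -20. 125.]
 [521.  -7. 130.]
 [536.   4. 131.]]
```

```bash
python3 -m inch '[0,0,-0.005,0,1,0,0.003,0,0,1,0,0.003,0,0,1,0,0.002,0,0,1,0,0.001,0,0,1,0,0.001,0,0,1,0,0.001,0,0,1,0,0,0,0,1,0,0,0,0,1,0,0,0,0,1]'
python3 -m inch '[0,0.001,0,0,1,0,0.001,0,0,1,0,0.001,0,0,1,0,0,0,0,1,0,0,0,0,1,0,0,0,0,1,0,0,0,0,1,0,0,0,0,1,0,0,0,0,1,0,0,0,0,1]'
```

```text
time_s: 17.7
tcp_pos: [549.6, -6.4, 84.4]
orientation: [[0.0, -0.998, 0.063], [0.0, 0.063, 0.998], [-1.0, -0.0, 0.0]]
force: [-0.2, 0.2, -0.1]
finger_gap: 0.1
time_s: 18.53
tcp_pos: [549.0, -6.4, 84.7]
orientation: [[0.005, -0.998, 0.063], [-0.0, 0.063, 0.998], [-1.0, -0.005, 0.0]]
force: [6.7, -1.6, -3.7]
finger_gap: 0.2
```

```bash
python3 -m inch '[0,0.001,0,0,1,0,0.001,0,0,1,0,0.001,0,0,1,0,0,0,0,1,0,0,0,0,1,0,0,0,0,1,0,0,0,0,1,0,0,0,0,1,0,0,0,0,1,0,0,0,0,1]'
```

```text
time_s: 19.37
tcp_pos: [548.7, -6.3, 84.9]
orientation: [[0.009, -0.998, 0.063], [-0.0, 0.063, 0.998], [-1.0, -0.009, 0.0]]
force: [13.3, -2.3, -9.2]
finger_gap: 0.5
```

Middle is tight: 13 N and it held. Now the right bolt.

```bash
python3 -m inch '[-0.005,-0.009,0,0,1,-0.005,-0.008,0,0,1,0,0,-0.033,0,1,0,0,-0.033,0,1,0,0,-0.033,0,1,0,0,-0.033,0,1,0,0,-0.034,0,1,0.005,0,0,0,1,0.005,0,0,0,1,0,0,0,0,1]'
python3 - <<'E'
from h import *
s=sense();p,D=optics.read_camera("wrist"); print(s["tcp_pos"])
for k in nets.mark_of("bolt_right","wrist")[:2]: print(k["p"],np.round(k["pixel"]),at_z("wrist",k["pixel"],112))
q=nets.silhouettes("bolt_right","wrist")[0]; print(q["p"],q["extent"])
m=q["mask"]; ys,xs=np.nonzero(m&(D>0)); P=np.array([at_depth("wrist",[x,y],D) for x,y in zip(xs[::7],ys[::7])]); P=P[(P[:,2]>118)&(P[:,2]<132)]; print(len(P),np.percentile(P,[5,50,95],axis=0).round())
E
```

```text
time_s: 20.2
tcp_pos: [549.4, -172.4, 83.6]
orientation: [[-0.002, -0.998, 0.063], [0.001, 0.063, 0.998], [-1.0, 0.002, 0.001]]
force: [-0.3, 0.7, -1.0]
finger_gap: -0.4
[ 549.41617654 -172.40433121   83.63677941]
0.92 [287. 180.] [ 508.83465337 -185.21384855  112.        ]
0.83 [248.2, 147.5, 328.4, 226.1]
496 [[ 497. -195.  125.]
 [ 508. -182.  130.]
 [ 522. -171.  131.]]
```

```bash
python3 -m inch '[0,0,-0.005,0,1,0,0.001,-0.005,0,1,0,0.003,0,0,1,0,0.003,0,0,1,0,0.003,0,0,1,0,0.001,0,0,1,0,0.001,0,0,1,0,0.001,0,0,1,0,0,0,0,1,0,0,0,0,1]'
python3 -m inch '[0,0.001,0,0,1,0,0.001,0,0,1,0,0.001,0,0,1,0,0.001,0,0,1,0,0.001,0,0,1,0,0,0,0,1,0,0,0,0,1,0,0,0,0,1,0,0,0,0,1,0,0,0,0,1]'
```

```text
time_s: 21.18
tcp_pos: [536.6, -181.9, 84.4]
orientation: [[0.0, -0.998, 0.063], [0.0, 0.063, 0.998], [-1.0, -0.0, 0.0]]
force: [-0.1, -0.2, -0.4]
finger_gap: 0.2
time_s: 22.02
tcp_pos: [534.7, -181.8, 84.8]
orientation: [[0.006, -0.998, 0.062], [-0.001, 0.062, 0.998], [-1.0, -0.006, -0.001]]
force: [9.2, -0.5, -4.8]
finger_gap: -0.4
```

Right is tight: 9 N and it held. All three are tried, so I'll open the gripper, go over to the left cap and look before descending onto it.

```bash
python3 -m inch '[0,-0.012,0,0,1,-0.028,0,0,0,1,-0.028,0,0,0,1,-0.028,0,0,0,-1,0,0,0.035,0,-1,0,0,0.035,0,-1,0,0,0.035,0,-1,0,0,0.035,0,-1,0,0,0.035,0,-1,0,0,0.035,0,-1]'
python3 -m inch '[0,0.005,0.03,0,-1,0,0.005,0.03,0,-1,0,0.005,0.03,0,-1,0,0.005,0.029,0,-1,0.0185,0,0,-0.007,-1,0.0185,0,0,0,-1,0.0185,0,0,0,-1,0.0185,0,0,0,-1,0.0185,0,0,0,-1,0,0,0,0,-1]'
python3 look.py w8 | grep -v bearing; python3 - <<'E'
import cv2; p=cv2.imread("pics/w8.png"); cv2.imwrite("pics/w8b.png",cv2.convertScaleAbs(cv2.resize(p[100:400,120:520],None,fx=2,fy=2),alpha=1.4))
E
```

```text
time_s: 22.85
tcp_pos: [556.0, 28.6, 168.4]
orientation: [[-0.001, -0.998, 0.063], [-0.0, 0.063, 0.998], [-1.0, 0.001, -0.0]]
force: [1.7, 1.1, -0.7]
finger_gap: 83.1
time_s: 23.68
tcp_pos: [542.0, 146.5, 73.0]
orientation: [[-0.005, -0.998, 0.055], [-0.002, 0.055, 0.998], [-1.0, 0.005, -0.002]]
force: [-1.0, -1.1, 0.4]
finger_gap: 85.4
[542.00447474 146.54339601  72.98381468] [[-0.005, -0.998, 0.055], [-0.002, 0.055, 0.998], [-1.0, 0.005, -0.002]]
[[0.06, 1.0, -0.0, -176.14], [0.96, -0.05, 0.27, -511.42], [0.27, -0.02, -0.96, 101.55], [0.0, 0.0, 0.0, 1.0]] 284.3926030058723
bolt_left 0.94 [322. 116.] [474. 152. 112.] [474. 152.  82.]
cap_left 0.82 [322. 248.] [551. 148.  82.] [554. 148.  76.]
cap_middle 0.9 [ 52. 242.] [538. -13.  82.] [539. -16.  79.]
```

View pics/w8b.png

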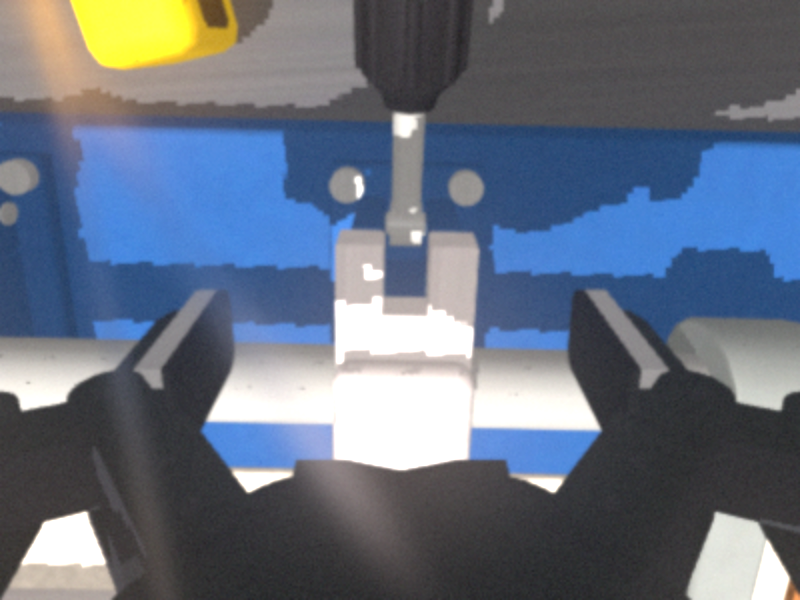

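The cap is centred between the open fingers, at crop px 405 against a finger midpoint of 402. Its slot is free, and the bolt lies out in front at (410,80). I'll descend and close.

```bash
python3 -m inch '[0.008,0,0,-0.008,-1,0.008,0,0,0,-1,0.008,0,0,0,-1,0.008,0,0,0,-1,0.008,0,0,0,-1,0,0,0,0,-1,0,0,0,0,0.1,0,0,0,0,1,0,0,0,0,1,0,0,0,0,1]' 35
python3 look.py w9 | grep cap; python3 - <<'E'
import cv2; p=cv2.imread("pics/w9.png"); cv2.imwrite("pics/w9b.png",cv2.convertScaleAbs(cv2.resize(p[100:340,160:480],None,fx=2,fy=2),alpha=1.4))
E
```

```text
time_s: 25.02
tcp_pos: [544.4, 147.6, 36.4]
orientation: [[0.001, -0.999, 0.048], [0.001, 0.048, 0.999], [-1.0, -0.001, 0.001]]
force: [-3.0, 8.0, 11.4]
finger_gap: 39.7
cap_left 0.58 [318. 275.] [545. 147.  82.] [552. 146.  70.]
```

View pics/w9b.png

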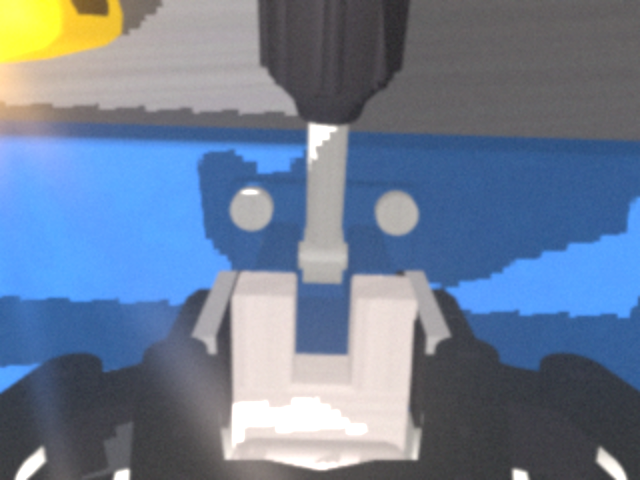

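The grip took, with a gap of 39.7 mm against the cap's 40 mm width and pads on both sides at crop px (210,310) and (430,310). I'll lift along the hinge arc, first half.

```bash
python3 -m inch '[-0.0042,-0.0001,0,0.01,1,-0.0041,-0.0003,0,0.01,1,-0.0042,-0.0005,0,0,1,-0.0041,-0.0007,0,0,1,-0.0041,-0.0009,0,0,1,-0.004,-0.0011,0,0,1,-0.004,-0.0013,0,0,1,-0.0039,-0.0014,0,0,1,-0.0076,-0.0035,0,0,1,0,0,0,0,1]' 50
python3 - <<'E'
from h import *
s=sense(); print(s["force"],s["ft_torque"])
E
```

```text
time_s: 26.35
tcp_pos: [553.3, 147.0, 76.9]
orientation: [[-0.001, -0.998, 0.067], [0.0, 0.067, 0.998], [-1.0, 0.001, 0.0]]
force: [-1.1, 4.8, -5.7]
finger_gap: 39.4
[-1.09007943  4.76318609 -5.7366122 ] [ 0.80349402  0.554191   -0.33563338]
```

```bash
python3 -m inch '[-0.0036,-0.0021,0,0,1,-0.0036,-0.0021,0,0,1,-0.0034,-0.0024,0,0,1,-0.0034,-0.0025,0,0,1,-0.0031,-0.0027,0,0,1,-0.0031,-0.0028,0,0,1,-0.0058,-0.0061,0,0,1,-0.0051,-0.0066,0,0,1,0,0,0,0,1,0,0,0,0,1]' 50
python3 look.py w10 | grep cap; python3 - <<'E'
import cv2; from h import *
s=sense(); print(s["force"])
a=cv2.convertScaleAbs(cv2.resize(cv2.imread("pics/w10.png")[100:340,160:480],(400,300)),alpha=1.4)
p,D=optics.read_camera("scene"); b=cv2.resize(p[170:270,230:430],None,fx=3.75,fy=3.75,interpolation=2)[:, :]
b=cv2.resize(b,(600,300)); a=cv2.copyMakeBorder(a,0,0,0,200,cv2.BORDER_CONSTANT)
cv2.imwrite("pics/fin.png",np.vstack([a,b]))
E
```

```text
time_s: 27.18
tcp_pos: [578.8, 144.8, 107.4]
orientation: [[-0.004, -0.998, 0.067], [-0.0, 0.067, 0.998], [-1.0, 0.004, -0.001]]
force: [-6.1, 5.0, 3.3]
finger_gap: 39.4
cap_left 0.83 [319. 269.] [617. 141.  82.] [581. 144. 145.]
cap_middle 0.64 [ 83. 174.] [535. -12.  82.] [536. -17.  76.]
[-5.06199523  3.70242547  2.04821318]
```

View pics/fin.png

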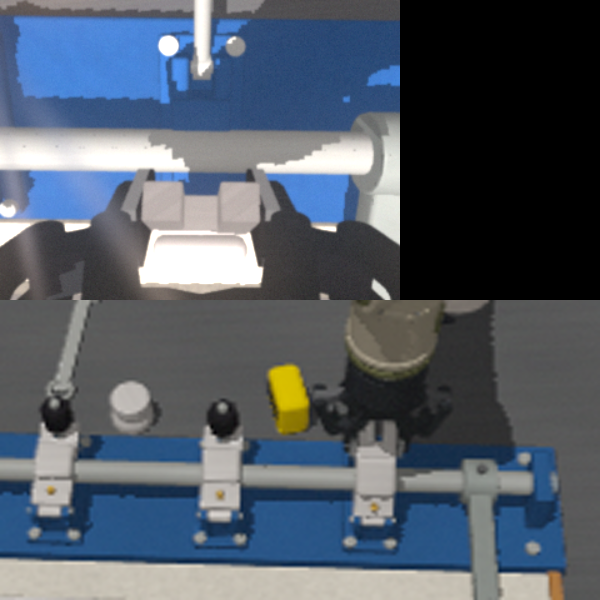

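The cap is up: the wrist view shows the shaft bare in front of it. Its grip point at (581,144,145), with the hinge at about (628, 81), gives about 54° open. The other two caps and the tape measure and tin are unchanged. Handing in.

```bash
python3 -c "
from h import *
s=sense(); print(s['time_s'],s['finger_gap'],s['force']); print(r.finish_job())"
```

```text
27.7333 39.45079181635146 [-4.29115849  4.39423342  2.28904817]
the job is handed in; nothing more can be done
None
```

The left bearing's bolt was the loose one. Its cap is now held open at about 54°, and I handed the job in at 27.7 s.

**Taps, left to right:**
- **Left:** the nut swung out of its slot with no more than about 1 N.
- **Middle:** it held at 13 N.
- **Right:** it held at 9 N.

**Cap:** I gripped it across its sides and lifted it along the hinge arc. The gripper was still holding it at hand-in, with a gap of 39.4 mm against the cap's 40 mm width and about 6 N at the wrist. The 54° comes from the depth camera; the arc I commanded was 55°. In the last pictures the middle and right bolts were upright with their caps shut, and the tape measure, tin and spanner looked undisturbed. I did not recheck the other loose items, which were well away from the arm's path.

**What disagreed:**
- **Fingertip height:** the camera showed the fingertip about 26 mm above the reported TCP. My first pass at the left bolt therefore went over the nut without touching it. I corrected for this in the later taps and the grasp.
- **Upward force:** the wrist read about 11 N upward while the gripper closed on the cap. I did not establish why.

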